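# Refit the top tray of the tea-light carousel and turn the votive to the front

## Robot

A 6-joint arm with a two-finger parallel gripper is mounted at the origin on the work surface. World frame = base frame: x ahead of the robot, y to its left, z up, the work surface at z = 0. Lengths are in m, angles in rad, forces in N, time in s.
With the tool pointing down it reaches from about 0.25 to 0.725 m from the base axis. Payload 4 kg.
Tool frame: the origin (TCP) lies midway between the tips of the shut fingers; the grasp point (between the pads) lies pinch_z behind it (pinch_z is the distance from the TCP to the grasp point, in m); z points along the fingers, y is the direction in which the jaws open and shut (so a half turn about z gives the same grasp; the last joint's range is limited). The gripper opens to 85 mm and grips with 20 to 120 N. Pads are 22 mm wide; open, the fingers measure 114 mm over their backs; the gripper's body (76 mm by 85 mm) begins 54 mm behind the grasp point. The pads swing forward as they close: fully open they stand 13 mm farther back than shut.
Start: joints at [-1.158, 0.241, 0.005, 1.335, 0, 1.571], TCP at [0.201, -0.458, 0.231] pointing down, gripper open.
Joint ranges: [-2.72, 2.72], [-1.05, 1.87], [-1.09, 1.28], [-1.99, 2.15], [-1.42, 1.44], [-3.14, 3.14]. Speed limits (rad/s): [2.79, 2.79, 3.14, 3.14, 3.14, 3.14].

## Interface

Orientations are given as a unit quaternion [x, y, z, w].
In Python, from workcell import * gives the robot as it stands.
- The arm moves only by the tool move_arm, never from a script. Its argument "motion" is a list of rows, each a list of 3 entries, a list of its own where there are three numbers: the finger opening in mm, from 0 to 85.4, then the shift along the tool's x, y, z in units of 50 mm (1.0 is 50 mm), then the turn about the tool's z in units of 6 degrees (1.0 is 6 degrees). In form: [[claw, [dx, dy, dz], roll], ...]. A call has exactly 10 rows; each row is the pose to reach, as a shift and turn from the pose commanded when the call began, along the tool's axes at that moment; what a row does not reach only later rows make up. A row lasts 1/10 s, in which the tool goes at most 50 mm and 8.59 degrees, less where a joint would pass 70% of its speed; a pose out of reach is approached as far as the arm can. A call with a gripper value outside its range is refused whole. The fingers move at their own pace and stop on an object; the grip force is fixed at half the most. Time passes only in rows, so rows that repeat a pose let the fingers close, or fill a call up. It gives the time, the measured TCP pose, the force and the opening at its end, in the units of the state.
- get_obs(): the state, without advancing time (a new reading comes with each control period).
- camera(name): name is "scene" or "top" or "wrist"; returns a dict with "color" (480x640x3 uint8, red, green, blue), "fx", "fy", "cx", "cy" (pixels), "distortion" ([k1, k2, p1, p2, k3] as OpenCV has them; the pictures are not rectified), "rvec" (rotation vector, rad) and "tvec" (3), from world to camera coordinates, as OpenCV has them; the wrist camera has in their place "mount" (4x4, takes a point from camera to tool coordinates, whose origin is the TCP and whose axes are the flange's). Camera axes: x right, y down, z forward; pixel columns grow to the right and rows downward; lengths in m; the calibration is good to about 2 mm. A picture is of the moment at which its call begins: read the wrist's pose just before it. There is no depth.
- job_done(): hands the job in, once; it reports no verdict.
The state is a dict: "clock": time; "joint_pos": joint angles; "joint_vel": joint speeds; "tau": joint torques, N m; "eef_pos": TCP position; "tool_rot": TCP orientation; "ft_force": force on the tool from outside, world axes, zero at the start; "ft_torque": the same for the moment, N m; "grip_width": finger opening in m.
Only numpy, scipy, OpenCV 4.12 (cv2) and the standard library are available. Lean on these libraries where they do the work, as an engineer would, in place of code of your own. Each camera call takes 0.05 s, during which the arm holds its last target.

## Task

Put the loose top tray back on the tea-light carousel so that it sits fully down on both pegs, either way round, with the smoked-glass votive still standing in its well. Then turn the carousel until the votive faces squarely to the front of the shelf (the robot's side), and finish still gripping the tray or carousel to hold it motionless there: do not let go. Leave everything else on the shelf where it is and the wooden box shut.

Things in the scene. Friction and masses are not known exactly. Their poses are not given: they have to be found in the camera images.
- carousel_base: Fixed round grey foot of the carousel, 160 mm across, 16 mm high, standing on the shelf. Its origin is on the turning axis at shelf level (z = 0), and its axes are always parallel to the world's: its -x axis points straight to the front of the shelf, the robot's side.
- carousel: The turning part of the carousel on its foot: two mint-green tiers 176 mm across with aluminium tea lights. It turns freely either way about the vertical through its origin (friction about 0.04 N m). Origin on the turning axis at shelf level (z = 0), z up; its y axis runs along the line of the two pegs.
- landing (a point): Centre of the carousel's landing plane, 120 mm above the shelf, axes as the turning part's. The tray rests here on a 48 mm centre column and two 22 mm side columns. The tray is seated when its origin is here and its y axis runs along this y axis, either way round.
- peg0 (a point): Tip of one of the two white pegs on the carousel, at y = -48 mm from the turning axis along the turning part's y. The peg is 12 mm thick and rises 14 mm above the landing plane, the last 4 mm tapered.
- peg1 (a point): Tip of one of the two white pegs on the carousel, at y = +48 mm from the turning axis along the turning part's y. The peg is 12 mm thick and rises 14 mm above the landing plane, the last 4 mm tapered.
- tray: Loose mint-green top tray, about 0.4 kg loaded, 172 mm across, standing flat on the shelf: a flower of six round wells on a circle of 62 mm radius, five with fixed tea lights (tops 20 mm up) and the votive's at -x. Origin at the centre of its underside, z up. Two 15 mm peg holes go through its 12 mm thick crossbar at x = 0, y = -48 and +48 mm.
- tray_handle (a point): Centre of the tray's white handle bar, 72 mm above the middle of its underside; axes as the tray's. The bar is 72 mm long along y, 14 mm thick along x, 20 mm high (top 82 mm above the underside), on two legs at y = -31 and +31 mm. Grip it from above, fingers closing along x.
- votive_well (a point): Middle of the floor of the votive's well on the tray, 62 mm from the tray's centre along its -x, 4 mm above its underside. The well's rim is 14 mm above the tray's underside, 45 mm inside diameter.
- votive: Small smoked-glass (dark brown-black) candle votive, loose in its well: 46 mm high, 39 mm across the foot and 47 mm across the rim, 60 g. Origin at the centre of its underside. Its top is 50 mm above the tray's underside.
- wooden_box: Closed wooden box with a hinged lid, 150 x 210 x 90 mm, fixed; origin at the centre of its underside. A bystander.
- pump: Orange balloon pump lying on the shelf, about 250 mm long along its x and 52 mm high; origin under the barrel's middle. A bystander.
- matchbox: Red matchbox lying flat, 53 x 36 x 15 mm, origin at the centre of its underside. A bystander.
- jar: Blue ceramic jar with a wooden cap, 68 mm across, 85 mm high, origin at the centre of its underside. A bystander.
- spool: Crimson ribbon spool standing on its flange, 68 mm across, 38 mm high, origin at the centre of its underside. A bystander.
- lighter: Long red gas lighter lying flat, about 208 mm along its x, 18 mm high, origin on the shelf under the root of its steel tube. A bystander.
- spare0: Spare aluminium tea light on the shelf, 38 mm across, 16 mm high, origin at the centre of its underside. A bystander.
- spare1: Another spare tea light like it. A bystander.
- box_lid_handle (a point): The small brass knob on the wooden box's lid; it rises when the lid opens. Leave the lid shut.
Not all that is in view belongs to the job. Several things look just like the votive: the one meant starts nearest to the robot's base.

How it is judged:
On the way, in this order (a step that is already met when the one before it is completed fails the run):
1. the tray is fully down on both pegs (horizontal distance between tray and carousel below 0.004 m and z of tray in the frame of carousel between 0.1175 and 0.1225 m and angle between tray's own z axis and vertical below 0.04 rad and angle between the y axis of tray and the y axis of carousel, either way round below 0.12 rad), for 0.2 s.
2. the votive faces the front with the tray or carousel gripped and still (all of step 1 and x of votive in the frame of carousel_base below -0.05 m and y of votive in the frame of carousel_base between -0.01 and 0.01 m and (contact force between the fingers and tray above 2 N or contact force between the fingers and carousel above 2 N) and angular speed of each of carousel, tray below 0.06 rad/s), for 0.2 s.
At the end, for the whole second after the job is handed in: Tray seated on both pegs (within 4 mm, 2.5 mm in height, level); votive upright in its well and straight in front of the axis (10 mm sideways, about 9 deg); fingers press tray or carousel with over 2 N and nothing turns; bystanders within 25 mm of their start, box shut (all of step 2 and distance between votive and votive_well below 0.005 m and angle between votive's own z axis and vertical below 0.16 rad and distance of each of pump, matchbox, jar, spool, lighter, spare0, spare1 from where it was at the start of the episode below 0.025 m and distance of box_lid_handle from where it was at the start of the episode below 0.015 m); the arm keeps its last pose, push and grip.
It fails at once if a bystander is pushed away or the box opened (distance of any of pump, matchbox, jar, spool, lighter, spare0, spare1, box_lid_handle from where it was at the start of the episode above 0.03 m).
It fails at once if the votive tips over or leaves its well (angle between votive's own z axis and vertical above 0.6 rad or distance between votive and votive_well above 0.04 m).
It also fails if it takes over 51 s, if anything falls off the work surface, if the arm or the gripper's body presses on something with over 40 N, if the wrist force passes 120 N, or if a joint passes its speed limit or range.

## Working session

There is one attempt and no reset: what is moved stays moved. The work goes in short steps, Python scripts to look and compute and a tool call to move; the robot and the scene stay as the last step left them, time stands still between calls to the robot, and variables do not carry over. Pictures are saved under pics/ and viewed, and the job is handed in when it is done.

Besides the shell and the picture viewer there is one more tool, called by a JSON object that holds its "method" and its "body". move_arm: Moves the arm, as the interface text tells. Its arguments: {"type":"object","properties":{"motion":{"type":"array","items":{"type":"array"}}},"required":["motion"]}

```bash
mkdir -p pics; ls
python3 - <<'E'
from workcell import *
import cv2,numpy as np
o=get_obs()
print({k:np.round(v,4).tolist() for k,v in o.items()})
for n in ["scene","top","wrist"]:
    c=camera(n); cv2.imwrite(f"pics/{n}0.png",c["color"][:,:,::-1])
    print(n,{k:np.round(v,4).tolist() for k,v in c.items() if k!="color"})
    np.save(f"pics/{n}0.npy",{k:v for k,v in c.items()},allow_pickle=True)
E
```

```text
pics
{'clock': 0.0, 'joint_pos': [-1.158, 0.2414, 0.0037, 1.3352, 0.0, 1.5708], 'joint_vel': [-0.0016, 0.0013, 0.0025, -0.0009, 0.0007, 0.0005], 'tau': [0.0009, -37.2317, 25.2408, 0.0168, -0.0, -0.0], 'eef_pos': [0.2003, -0.4574, 0.2304], 'tool_rot': [0.9788, 0.2049, -0.0002, -0.001], 'ft_force': [-0.074, -0.1289, -0.0114], 'ft_torque': [-0.0608, -0.0279, 0.0053], 'grip_width': 0.0852}
scene {'fx': 455.6469, 'fy': 455.6469, 'cx': 314.39, 'cy': 248.0371, 'distortion': [-0.0237, 0.0, 0.0, 0.0, 0.0], 'rvec': [2.0045, 0.9273, -0.4889], 'tvec': [-0.4074, -0.1732, 1.7948]}
top {'fx': 513.3984, 'fy': 513.3984, 'cx': 321.9437, 'cy': 242.308, 'distortion': [0.0303, 0.0, 0.0, 0.0, 0.0], 'rvec': [2.1619, -2.2036, 0.0531], 'tvec': [0.0144, 0.6045, 1.3055]}
wrist {'fx': 429.4109, 'fy': 429.4109, 'cx': 316.6672, 'cy': 244.5567, 'distortion': [-0.0834, 0.0, 0.0, 0.0, 0.0], 'mount': [[0.001, -0.9504, -0.311, 0.0795], [1.0, 0.0011, -0.0, 0.0008], [0.0004, -0.311, 0.9504, -0.1423], [0.0, 0.0, 0.0, 1.0]]}
```

View pics/top0.png

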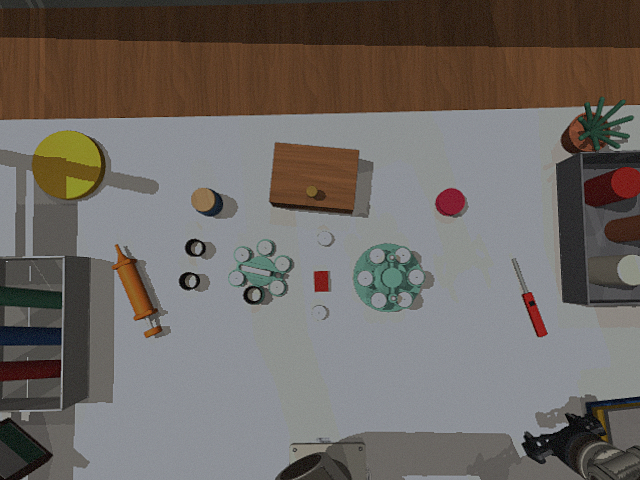

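View pics/scene0.png

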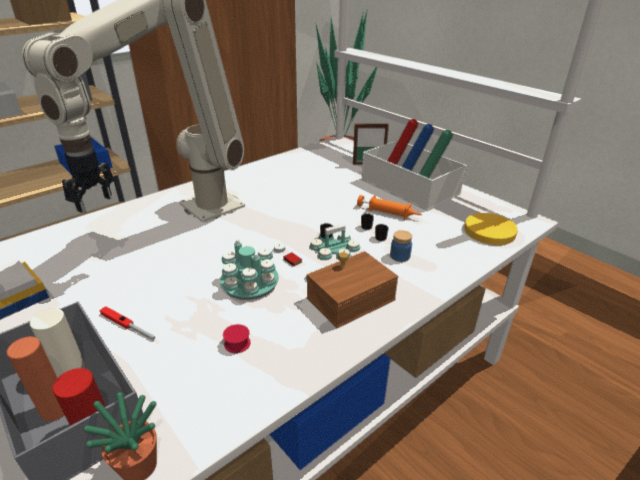

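View pics/wrist0.png

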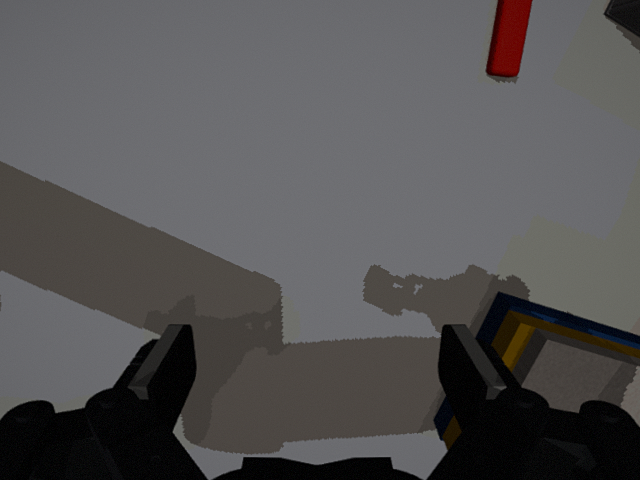

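The top view shows the tray near (262,270) with the votive at (254,295), and the carousel near (390,278). I'll zoom in on both.

```bash
cat > h.py <<'E'
import cv2,numpy as np
from scipy.spatial.transform import Rotation as R
def load(n): return np.load(n,allow_pickle=True).item()
def ext(c,obs=None):
    if "rvec" in c:
        Rm=cv2.Rodrigues(np.array(c["rvec"],float))[0]; t=np.array(c["tvec"],float).ravel()
        return Rm.T, -Rm.T@t
    T=np.eye(4); T[:3,:3]=R.from_quat(obs["tool_rot"]).as_matrix(); T[:3,3]=obs["eef_pos"]
    M=T@np.array(c["mount"]); return M[:3,:3],M[:3,3]
def K(c): return np.array([[c["fx"],0,c["cx"]],[0,c["fy"],c["cy"]],[0,0,1.]])
def rays(c,uv,obs=None):
    Rw,o=ext(c,obs)
    p=cv2.undistortPoints(np.array(uv,float).reshape(-1,1,2),K(c),np.array(c["distortion"],float)).reshape(-1,2)
    return o,np.c_[p,np.ones(len(p))]@Rw.T
def onplane(c,uv,z,obs=None):
    o,d=rays(c,uv,obs); return o+d*((z-o[2])/d[:,2])[:,None]
def proj(c,P,obs=None):
    Rw,o=ext(c,obs); 
    rv=cv2.Rodrigues(Rw.T)[0]
    return cv2.projectPoints(np.array(P,float).reshape(-1,1,3),rv,-Rw.T@o,K(c),np.array(c["distortion"],float))[0].reshape(-1,2)
def crop(c,u0,v0,u1,v1,s,name):
    im=np.ascontiguousarray(c["color"][v0:v1,u0:u1,::-1]); cv2.imwrite(name,cv2.resize(im,None,fx=s,fy=s,interpolation=cv2.INTER_CUBIC))
E
python3 - <<'E'
from h import *
c=load("pics/top0.npy")
crop(c,220,225,440,325,3.6,"pics/topc.png")
print(onplane(c,[[262,270],[254,295],[390,278],[320,480]],0.03))
E
```

```text
[[ 0.53619426  0.15703633  0.03      ]
 [ 0.47307284  0.17809528  0.03      ]
 [ 0.5097955  -0.16849799  0.03      ]
 [ 0.01571382  0.0184763   0.03      ]]
```

View pics/topc.png

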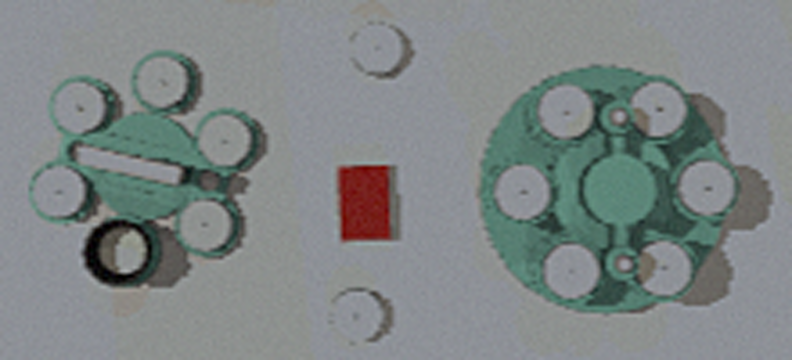

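Run:
```python
import workcell; print([k for k in dir(workcell) if not k.startswith('__')]); 
try: print(workcell.pinch_z)
except Exception as e: print(e)
from h import *
c=load("pics/top0.npy"); rgb=c["color"].astype(int)
# handle & lights tray: white-ish inside region
hsv=cv2.cvtColor(c["color"],cv2.COLOR_RGB2HSV)
g=((hsv[...,0]>65)&(hsv[...,0]<95)&(hsv[...,1]>70)).astype(np.uint8)
n,l,s,ce=cv2.connectedComponentsWithStats(g)
for i in range(1,n):
    if s[i,4]>20: print(s[i],ce[i])
# hand-read crop centres (crop/3.6+offset)
def P(l): return np.array(l)/3.6+[220,225]
t=P([[81,107],[164,82],[224,141],[207,224],[59,191]])
X=onplane(c,t-0.35,0.020); print(X)
# fit hexagon: ordering angles
import scipy.optimize as so
ang=np.radians([60,0,-60,-120,120]) 
def f(p): return np.r_[[p[0]+.062*np.cos(ang+p[2])-X[:,0],p[1]+.062*np.sin(ang+p[2])-X[:,1]]].ravel()
r=so.least_squares(f,[.53,.157,0]); print("tray",r.x,np.degrees(r.x[2]),np.abs(r.fun).max())
h=onplane(c,P([[75,155],[183,175]])-.35,0.082); print("handle",h,h.mean(0), np.degrees(np.arctan2(*(h[0]-h[1])[[1,0]])))
p=onplane(c,P([[618,117],[624,264]])-.35,0.134); print("pegs",p,p.mean(0),np.linalg.norm(p[0]-p[1]),np.degrees(np.arctan2(*(p[0]-p[1])[[1,0]])))
p=onplane(c,P([[619,188]])-.35,0.12); print("col",p)
```

```text
['Unreachable', 'camera', 'get_obs', 'job_done', 'pinch_z']
0.0187
[ 578   97   55   53 1060] [601.43584906 124.74056604]
[231 240  60  63 764] [261.07853403 271.57853403]
[ 354  244   69   68 2231] [385.66382788 277.12102196]
[  0 287  62  22 927] [ 29.94822006 298.27508091]
[  0 423  43  41 464] [ 19.84051724 443.81896552]
[[0.5775147  0.20911083 0.02      ]
 [0.59428123 0.1494262  0.02      ]
 [0.5512151  0.10698452 0.02      ]
 [0.49233901 0.11990585 0.02      ]
 [0.51781453 0.22533976 0.02      ]]
tray [ 0.53460778  0.16517937 -0.24651666] -14.124364299381362 0.0014403247237999156
handle [[0.54225206 0.20296698 0.082     ]
 [0.52724263 0.12949862 0.082     ]] [0.53474735 0.1662328  0.082     ] 78.45348658104771
pegs [[ 0.55943557 -0.16072066  0.134     ]
 [ 0.46414269 -0.1619655   0.134     ]] [ 0.51178913 -0.16134308  0.134     ] 0.09530100845990531 0.7484278466153811
col [[ 0.51320372 -0.1617864   0.12      ]]
```

```bash
cat >> h.py <<'E'
def plan(target,yawdeg,obs):
    """tool-frame shift (units) and roll (units) to reach target with tool down, tool x at yawdeg"""
    Rm=R.from_quat(obs["tool_rot"]).as_matrix(); d=np.array(target)-obs["eef_pos"]
    y=np.degrees(np.arctan2(Rm[1,0],Rm[0,0])); dy=(yawdeg-y+180)%360-180
    print("eef",np.round(obs["eef_pos"],4),"yaw",round(y,2),"tilt",np.round(Rm[:2,2],4),"shift",np.round(Rm.T@d/0.05,3),"roll",round(-dy/6,3),"F",np.round(obs["ft_force"],1),"grip",round(obs["grip_width"],4),"q",np.round(obs["joint_pos"],2),"t",round(obs["clock"],2))
E
python3 - <<'E'
from h import *
from workcell import *
plan([.535,.166,.25],77,get_obs())
E
```

```text
eef [ 0.2004 -0.4575  0.2306] yaw 23.65 tilt [-0.0007  0.0015] shift [11.133 -8.739 -0.374] roll -8.891 F [ 0.2  0.9 -0.7] grip 0.0854 q [-1.16  0.24  0.    1.34 -0.    1.57] t 0.15
```

{"method": "move_arm", "body": {"motion": [[85,[0.7,-0.55,-0.2],-0.6],[85,[1.4,-1.1,-0.4],-1.2],[85,[2.1,-1.65,-0.4],-1.8],[85,[2.8,-2.2,-0.4],-2.4],[85,[3.5,-2.75,-0.4],-3.0],[85,[4.2,-3.3,-0.4],-3.6],[85,[4.9,-3.85,-0.4],-4.2],[85,[5.6,-4.4,-0.4],-4.8],[85,[6.3,-4.95,-0.4],-5.4],[85,[7.0,-5.5,-0.4],-6.0]]}}

```text
clock: 1.15
eef_pos: [0.4112, -0.0639, 0.2513]
tool_rot: [0.867, 0.499, 0.0, 0.0]
ft_force: [0.7, 0.1, -0.5]
grip_width: 0.0847
```

Run:
```python
from h import *
from workcell import *
plan([.535,.166,.25],77,get_obs())
```

```text
eef [ 0.4112 -0.0639  0.2513] yaw 59.8 tilt [ 0.0001 -0.0002] shift [ 5.219 -0.173  0.025] roll -2.866 F [ 0.7  0.1 -0.5] grip 0.0847 q [-0.15  0.07 -0.15  1.35 -0.    1.94] t 1.15
```

{"method": "move_arm", "body": {"motion": [[85,[0.7,0,0],-0.4],[85,[1.4,0,0],-0.8],[85,[2.1,0,0],-1.2],[85,[2.8,-0.05,0],-1.6],[85,[3.5,-0.1,0],-2.0],[85,[4.2,-0.15,0],-2.4],[85,[4.8,-0.17,0],-2.8],[85,[5.1,-0.17,0],-2.87],[85,[5.22,-0.17,0],-2.87],[85,[5.22,-0.17,0],-2.87]]}}

```text
clock: 2.15
eef_pos: [0.5353, 0.1642, 0.2506]
tool_rot: [0.783, 0.622, -0.001, -0.0]
ft_force: [-0.1, 0.2, 0.8]
grip_width: 0.085
```

```bash
cat > snap.py <<'E'
import sys
from h import *
from workcell import *
o=get_obs(); c=camera("wrist"); c["obs"]=o
np.save(f"pics/{sys.argv[1]}.npy",c,allow_pickle=True); cv2.imwrite(f"pics/{sys.argv[1]}.png",c["color"][:,:,::-1])
E
python3 snap.py w1
```

```text
(no output)
```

View pics/w1.png

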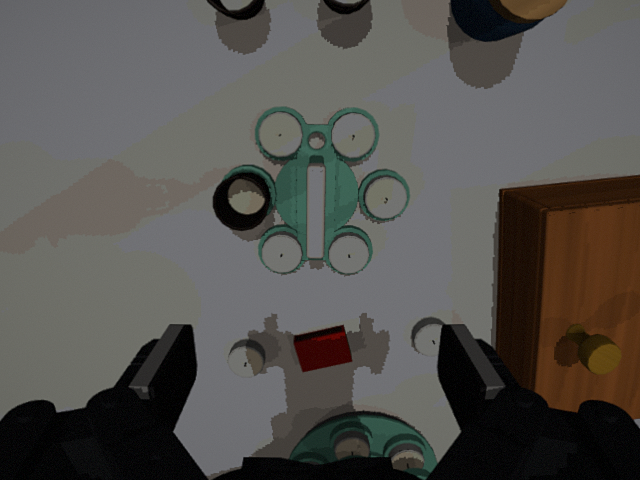

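Run:
```python
from h import *
import scipy.optimize as so
c=load("pics/w1.npy"); o=c["obs"]
print("tcp px",proj(c,[o["eef_pos"]],o))
# tealight tops
t=np.array([[280,134],[353,136],[385.5,197],[349.5,254.5],[282,252.5]])
X=onplane(c,t,0.020,o); print(X)
ang=np.radians([120,60,0,-60,-120])
f=lambda p: np.r_[p[0]+.062*np.cos(ang+p[2])-X[:,0],p[1]+.062*np.sin(ang+p[2])-X[:,1]]
r=so.least_squares(f,[.53,.157,0]); print("tray",r.x,np.degrees(r.x[2]),np.abs(r.fun).max())
hsv=cv2.cvtColor(c["color"],cv2.COLOR_RGB2HSV)
g=((hsv[...,1]<40)&(hsv[...,2]>140)).astype(np.uint8); g[:, :300]=0; g[:,333:]=0; g[:155]=0; g[265:]=0
n,l,s,ce=cv2.connectedComponentsWithStats(g); i=1+s[1:,4].argmax(); print(s[i],ce[i])
rc=cv2.minAreaRect(np.argwhere(l==i)[:,::-1].astype(np.float32)); print(rc)
b=cv2.boxPoints(rc); B=onplane(c,b,0.082,o); print(B,B.mean(0)); print([np.linalg.norm(B[k]-B[k-1]) for k in range(4)])
for k in range(4):
  d=B[k]-B[k-1]; print(np.degrees(np.arctan2(d[1],d[0])))
```

```text
tcp px [[315.96609628 327.12404474]]
[[0.51746456 0.22518023 0.02      ]
 [0.57739944 0.20960417 0.02      ]
 [0.59479324 0.15152942 0.02      ]
 [0.5528038  0.10591673 0.02      ]
 [0.49270223 0.12180032 0.02      ]]
tray [ 0.53498316  0.16573359 -0.23833166] -13.655398076983134 0.000986708325568214Traceback (most recent call last):
  File "<stdin>", line 13, in <module>
ValueError: attempt to get argmax of an empty sequence
```

Run:
```python
from h import *
from workcell import *
plan([.535,.1658,.055],76.4,get_obs())
```

```text
eef [0.535  0.1635 0.2509] yaw 76.87 tilt [-0.0011 -0.0006] shift [ 0.048 -0.008  3.917] roll 0.078 F [ 0.  -0.7  0.1] grip 0.0853 q [ 0.3   0.35  0.21  1.43 -0.    2.1 ] t 2.2
```

{"method": "move_arm", "body": {"motion": [[45,[0.04,0,0.4],0.08],[45,[0.04,0,0.9],0.08],[45,[0.04,0,1.4],0.08],[45,[0.04,0,1.9],0.08],[45,[0.04,0,2.4],0.08],[45,[0.04,0,2.9],0.08],[45,[0.04,0,3.3],0.08],[45,[0.04,0,3.6],0.08],[45,[0.04,0,3.8],0.08],[45,[0.04,0,3.91],0.08]]}}

```text
clock: 3.2
eef_pos: [0.5352, 0.1648, 0.0552]
tool_rot: [0.786, 0.618, -0.001, -0.0]
ft_force: [-0.2, -0.0, -0.3]
grip_width: 0.045
```

```bash
python3 snap.py w2
python3 - <<'E'
from h import *
from workcell import *
plan([.535,.1658,.055],76.4,get_obs())
E
```

```text
eef [0.5351 0.1649 0.0548] yaw 76.33 tilt [-0.0015 -0.0005] shift [ 0.016 -0.007 -0.003] roll -0.011 F [ 0.4 -0.  -0.6] grip 0.0454 q [ 0.3   0.49 -0.11  0.97 -0.    2.11] t 3.25
```

View pics/w2.png

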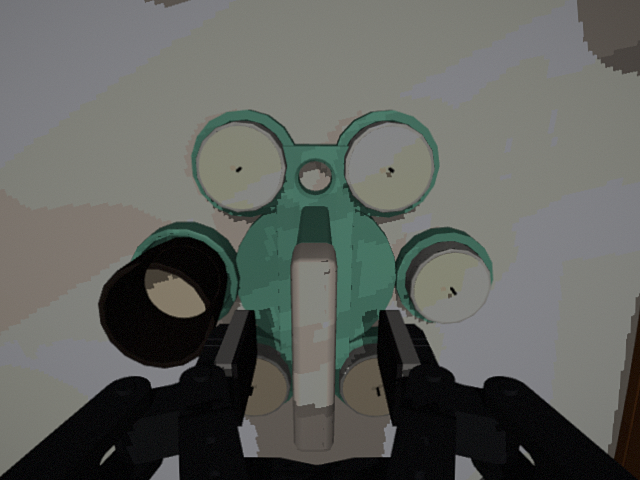

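The handle sits at (313,345), centred between the fingers and parallel to the pads, and the votive is clear at left (165,300). Closing.

{"method": "move_arm", "body": {"motion": [[35,[0,0,0],0],[25,[0,0,0],0],[18,[0,0,0],0],[10,[0,0,0],0],[5,[0,0,0],0],[5,[0,0,0],0],[5,[0,0,0],0],[5,[0,0,0],0],[5,[0,0,0],0],[5,[0,0,0],0]]}}

```text
clock: 4.25
eef_pos: [0.5363, 0.1661, 0.0568]
tool_rot: [0.786, 0.618, 0.001, 0.0]
ft_force: [-1.1, -0.1, 6.3]
grip_width: 0.0128
```

{"method": "move_arm", "body": {"motion": [[5,[0,0,-0.1],0],[5,[0,0,-0.3],0],[5,[0,0,-0.6],0],[5,[0,0,-1.0],0],[5,[0,0,-1.4],0],[5,[0,0,-1.8],0],[5,[0,0,-2.2],0],[5,[0,0,-2.6],0],[5,[0,0,-2.9],0],[5,[0,0,-3.0],0]]}}

```text
clock: 5.25
eef_pos: [0.5366, 0.166, 0.2078]
tool_rot: [0.786, 0.618, 0.001, 0.001]
ft_force: [-0.4, -0.3, -4.0]
grip_width: 0.013
```

```bash
python3 snap.py w3
python3 - <<'E'
from h import *
from workcell import *
plan([.513,-.1615,.215],0.75,get_obs())
E
```

```text
eef [0.5366 0.166  0.2076] yaw 76.39 tilt [0.0026 0.0007] shift [-6.476  1.084 -0.154] roll 12.607 F [ 1.1  0.5 -2.4] grip 0.013 q [ 0.3   0.37  0.12  1.32 -0.    2.11] t 5.3
```

View pics/w3.png

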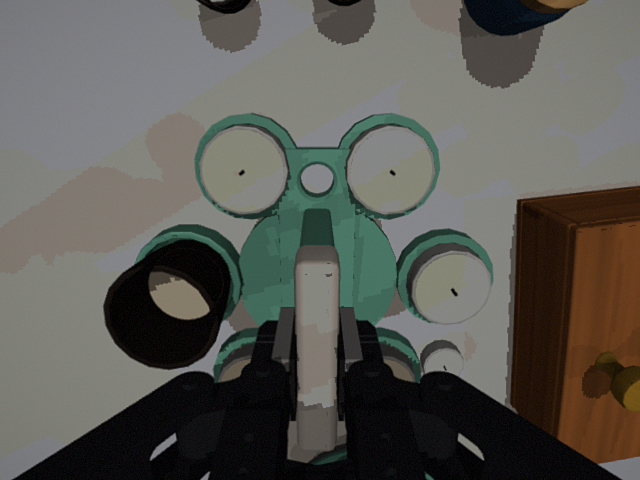

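Run:
```python
from h import *
import scipy.optimize as so
from workcell import *
plan([.37,-.1615,.225],0.75,get_obs())
c=load("pics/w3.npy"); o=c["obs"]
# tray in tool frame: points (visible) lights tops & hole top; unknown x,y,yaw,z in tool frame
I={"obs":0}
o2=dict(o); o2["tool_rot"]=[0,0,0,1]; o2["eef_pos"]=[0,0,0]
px=np.array([[242,172.5],[392.5,173],[452,293],[317,178]])
# tray frame rel tool: tool x = tray y, tool y = tray x(approx), z down.
L=[( .062*np.cos(a),.062*np.sin(a),.020) for a in np.radians([120,60,0])]+[(0,.048,.012)]
L=np.array(L)
def f(p):
    X=np.c_[L[:,1],L[:,0],-L[:,2]]@R.from_euler('z',p[3]).as_matrix().T+p[:3]
    return (proj(c,X,o2)-px).ravel()
r=so.least_squares(f,[0,0,.055,0]); print(r.x,np.degrees(r.x[3]),r.fun)
```

```text
eef [0.5366 0.166  0.2076] yaw 76.39 tilt [0.0026 0.0007] shift [-7.149 -1.696 -0.361] roll 12.607 F [ 1.1  0.5 -2.4] grip 0.013 q [ 0.3   0.37  0.12  1.32 -0.    2.11] t 5.3
[-0.00075892 -0.00024525  0.0543054   0.01238694] 0.7097196176207797 [-0.13905336 -2.17348892 -0.0937079  -0.64969896  0.26114971 -0.64940685
 -0.01360299  3.58217894]
```

{"method": "move_arm", "body": {"motion": [[5,[-0.1,0,-0.1],0.15],[5,[-0.35,-0.07,-0.2],0.5],[5,[-0.75,-0.15,-0.3],1.1],[5,[-1.2,-0.25,-0.36],1.8],[5,[-1.7,-0.35,-0.36],2.6],[5,[-2.2,-0.45,-0.36],3.4],[5,[-2.7,-0.58,-0.36],4.3],[5,[-3.2,-0.7,-0.36],5.2],[5,[-3.7,-0.85,-0.36],6.1],[5,[-4.2,-1.0,-0.36],7.0]]}}

```text
clock: 6.3
eef_pos: [0.4359, -0.028, 0.2233]
tool_rot: [0.956, 0.293, -0.001, -0.0]
ft_force: [0.9, -1.4, -4.0]
grip_width: 0.013
```

Run:
```python
from h import *
from workcell import *
plan([.37,-.1615,.225],0.75,get_obs())
```

```text
eef [ 0.4359 -0.028   0.2233] yaw 34.05 tilt [-0.0017 -0.0004] shift [-2.587  1.474 -0.03 ] roll 5.55 F [ 0.9 -1.4 -4. ] grip 0.013 q [-0.06  0.12 -0.16  1.29 -0.    2.48] t 6.3
```

{"method": "move_arm", "body": {"motion": [[5,[-0.5,0.2,0],0.9],[5,[-1.0,0.45,0],1.8],[5,[-1.45,0.7,0],2.7],[5,[-1.85,0.95,0],3.6],[5,[-2.2,1.2,0],4.4],[5,[-2.4,1.35,0],5.0],[5,[-2.53,1.43,0],5.35],[5,[-2.58,1.47,0],5.5],[5,[-2.59,1.47,0],5.55],[5,[-2.59,1.47,0],5.55]]}}

```text
clock: 7.3
eef_pos: [0.3724, -0.16, 0.2237]
tool_rot: [1.0, 0.01, -0.0, -0.0]
ft_force: [-0.5, -0.0, -4.1]
grip_width: 0.0127
```

```bash
python3 snap.py w4
```

```text
(no output)
```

View pics/w4.png

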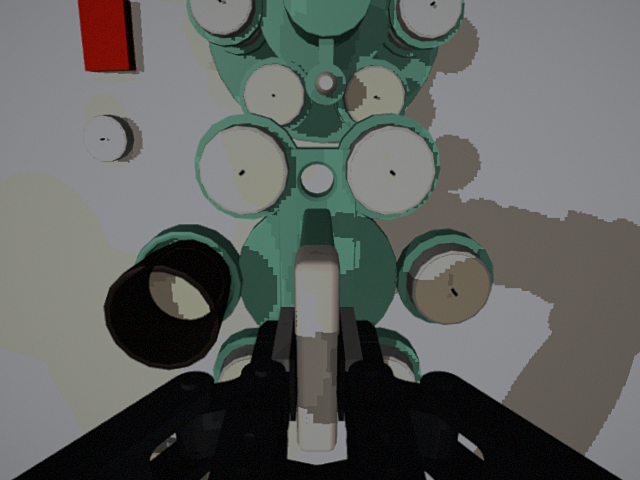

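Run:
```python
from h import *
from workcell import *
c=load("pics/w4.npy"); o=c["obs"]
print(onplane(c,[[325,83]],.134,o),onplane(c,[[325.5,83]],.12,o), onplane(c,[[327,5]],.12,o),o["eef_pos"])
plan([.513,-.1615,.215],0.75,get_obs())
```

```text
[[ 0.46328971 -0.16321404  0.134     ]] [[ 0.46396235 -0.1637183   0.12      ]] [[ 0.50326974 -0.16350627  0.12      ]] [ 0.37239    -0.15995614  0.22372652]
eef [ 0.3726 -0.1599  0.2238] yaw 1.15 tilt [-0.0001  0.0003] shift [2.808 0.089 0.175] roll 0.067 F [-0.7  0.6 -3.5] grip 0.0129 q [-0.41  0.06 -0.23  1.28  0.    2.72] t 7.35
```

{"method": "move_arm", "body": {"motion": [[5,[0.1,0.02,0.03],0.02],[5,[0.35,0.04,0.1],0.05],[5,[0.7,0.06,0.15],0.05],[5,[1.1,0.08,0.2],0.05],[5,[1.5,0.1,0.25],0.05],[5,[1.9,0.1,0.3],0.05],[5,[2.3,0.1,0.33],0.05],[5,[2.6,0.1,0.37],0.05],[5,[2.75,0.1,0.37],0.05],[5,[2.8,0.1,0.37],0.05]]}}

```text
clock: 8.35
eef_pos: [0.5136, -0.1623, 0.2044]
tool_rot: [1.0, 0.007, -0.0, -0.0]
ft_force: [-0.8, -0.3, -3.4]
grip_width: 0.0135
```

```bash
python3 snap.py w5
python3 - <<'E'
from h import *
c=load("pics/w5.npy"); crop(c,190,100,450,320,3,"pics/w5c.png")
from workcell import *
plan([.5125,-.162,.205],0.75,get_obs())
c=camera("top"); np.save("pics/top1.npy",c); crop(c,340,230,440,330,6,"pics/top1c.png")
E
```

```text
eef [ 0.5133 -0.1624  0.2046] yaw 0.84 tilt [-0.0007  0.0002] shift [-0.016 -0.008 -0.007] roll 0.014 F [-0.3  1.1 -3.5] grip 0.0127 q [-0.31  0.33  0.06  1.3   0.    2.82] t 8.4
```

View pics/w5c.png

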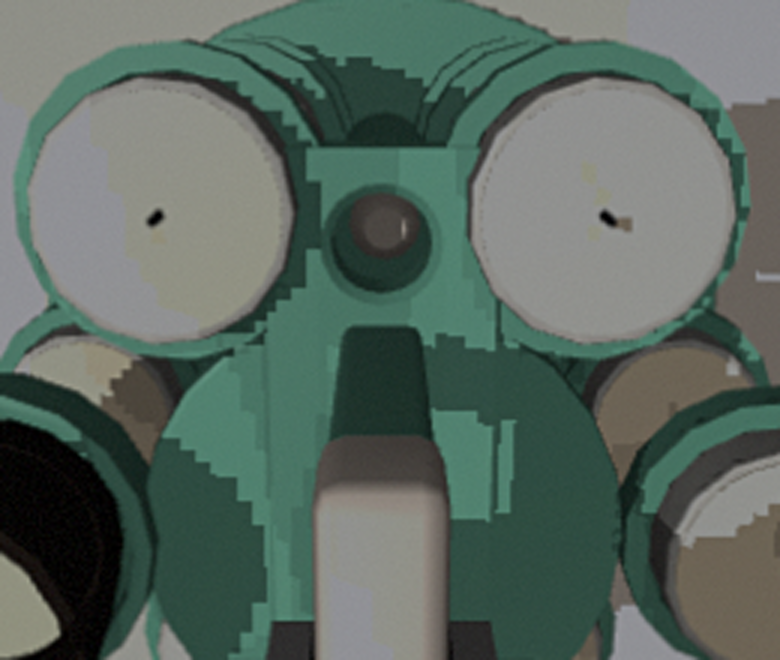

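View pics/top1c.png

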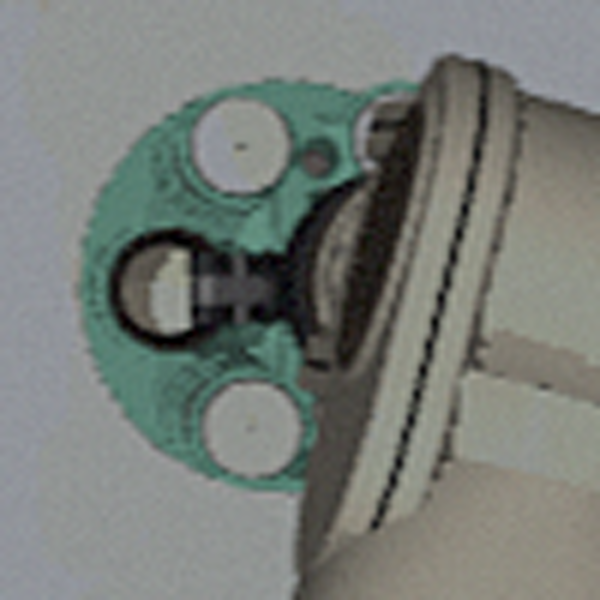

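Run:
```python
from h import *
c=load("pics/w5.npy"); o=c["obs"]
h=onplane(c,[[317,180]],.1625,o);p=onplane(c,[[318.4,175.2]],.134,o); print(h,p,p-h)
# light tops: tray
t=onplane(c,[[190+160/3,100+210/3],[190+605/3,100+210/3]],.1705,o);print(t,t.mean(0))
```

```text
[[ 0.56234572 -0.16255402  0.1625    ]] [[ 0.55992428 -0.16328791  0.134     ]] [[-0.00242144 -0.00073389 -0.0285    ]]
[[ 0.56741692 -0.1322346   0.1705    ]
 [ 0.56839132 -0.19310133  0.1705    ]] [ 0.56790412 -0.16266797  0.1705    ]
```

{"method": "move_arm", "body": {"motion": [[5,[-0.02,0.01,0],0],[5,[-0.045,0.013,0],0],[5,[-0.045,0.013,0.03],0],[5,[-0.045,0.013,0.08],0],[5,[-0.045,0.013,0.13],0],[5,[-0.045,0.013,0.18],0],[5,[-0.045,0.013,0.22],0],[5,[-0.045,0.013,0.25],0],[5,[-0.045,0.013,0.25],0],[5,[-0.045,0.013,0.25],0]]}}

```text
clock: 9.45
eef_pos: [0.5104, -0.1634, 0.1928]
tool_rot: [1.0, 0.007, -0.0, -0.0]
ft_force: [0.1, -1.0, -3.0]
grip_width: 0.0129
```

```bash
python3 snap.py w6
python3 - <<'E'
from h import *
c=load("pics/w6.npy"); crop(c,270,130,370,230,6,"pics/w6c.png")
from workcell import *
plan([.5105,-.1625,.19],0.75,get_obs())
E
```

```text
eef [ 0.5104 -0.1634  0.1929] yaw 0.79 tilt [ 0.0002 -0.    ] shift [ 0.002 -0.017  0.058] roll 0.007 F [ 1.2 -1.3 -3.8] grip 0.0131 q [-0.31  0.33  0.03  1.27  0.    2.82] t 9.5
```

View pics/w6c.png

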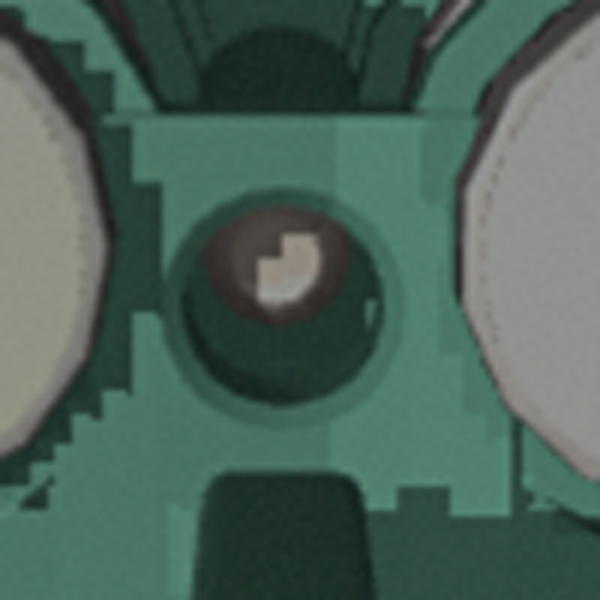

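Run:
```python
from h import *
c=load("pics/w6.npy"); o=c["obs"]
for z in(.1506,.149):
  h=onplane(c,[[317.2,180.8]],z,o);p=onplane(c,[[316.7,173.7]],.134,o); print(h,p,p-h)
print(proj(c,[h[0]*[1,1,0]+[0,0,.1386]],o))
```

```text
[[ 0.55876219 -0.16379667  0.1506    ]] [[ 0.55928018 -0.16356809  0.134     ]] [[ 0.00051799  0.00022858 -0.0166    ]]
[[ 0.55848955 -0.16380212  0.149     ]] [[ 0.55928018 -0.16356809  0.134     ]] [[ 0.00079062  0.00023403 -0.015     ]]
[[317.1814777  176.96398776]]
```

{"method": "move_arm", "body": {"motion": [[5,[0.01,-0.004,0.02],0],[5,[0.01,-0.004,0.06],0],[5,[0.01,-0.004,0.1],0],[5,[0.01,-0.004,0.14],0],[5,[0.01,-0.004,0.18],0],[5,[0.01,-0.004,0.22],0],[5,[0.01,-0.004,0.25],0],[5,[0.01,-0.004,0.28],0],[5,[0.01,-0.004,0.3],0],[5,[0.01,-0.004,0.3],0]]}}

```text
clock: 10.5
eef_pos: [0.5108, -0.1631, 0.1777]
tool_rot: [1.0, 0.007, -0.0, -0.0]
ft_force: [-0.1, 1.4, -3.8]
grip_width: 0.0127
```

```bash
python3 snap.py w7
python3 - <<'E'
from h import *
c=load("pics/w7.npy"); crop(c,270,130,370,230,6,"pics/w7c.png")
from workcell import *
plan([.5105,-.1625,.1743],0.75,get_obs())
E
```

```text
eef [ 0.5108 -0.1631  0.1778] yaw 0.79 tilt [-0.0001  0.    ] shift [-0.006 -0.013  0.069] roll 0.007 F [-0.   0.9 -3.8] grip 0.0128 q [-0.31  0.34  0.    1.23  0.    2.82] t 10.55
```

View pics/w7c.png

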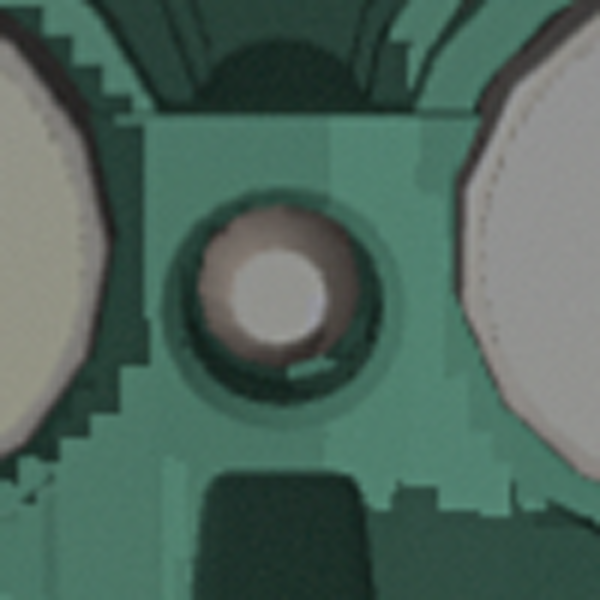

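The peg is now inside the hole at crop (278,296), with no side load. Lowering the rest of the way until contact.

{"method": "move_arm", "body": {"motion": [[5,[0,0,0.01],0],[5,[0,0,0.02],0],[5,[0,0,0.03],0],[5,[0,0,0.04],0],[5,[0,0,0.05],0],[5,[0,0,0.06],0],[5,[0,0,0.07],0],[5,[0,0,0.075],0],[5,[0,0,0.08],0],[5,[0,0,0.08],0]]}}

```text
clock: 11.55
eef_pos: [0.5109, -0.1632, 0.1767]
tool_rot: [1.0, 0.007, 0.001, 0.0]
ft_force: [-6.1, 1.6, 11.8]
grip_width: 0.0128
```

```bash
python3 snap.py w8
python3 - <<'E'
from h import *
c=load("pics/w8.npy"); crop(c,270,130,370,230,6,"pics/w8c.png")
from workcell import *
plan([.5105,-.1625,.1743],0.75,get_obs())
E
```

```text
eef [ 0.5109 -0.1633  0.1767] yaw 0.79 tilt [ 0.0026 -0.0009] shift [-0.009 -0.015  0.048] roll 0.006 F [-5.1  1.4 12.1] grip 0.0132 q [-0.31  0.34 -0.    1.22 -0.    2.82] t 11.6
```

View pics/w8.png

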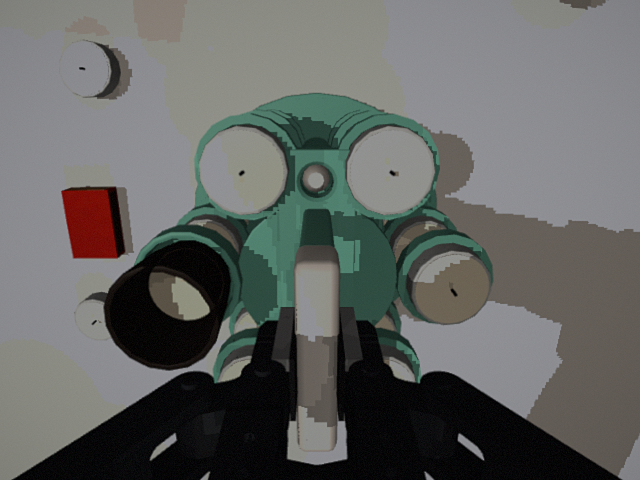

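View pics/w8c.png

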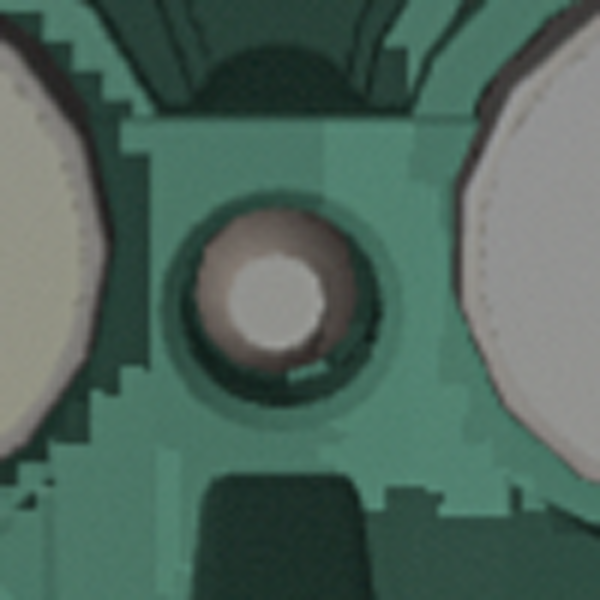

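{"method": "move_arm", "body": {"motion": [[5,[0,0,-0.02],0],[5,[0,0,-0.03],0],[5,[0,0,-0.03],-0.2],[5,[0,0,-0.03],-0.6],[5,[0,0,-0.03],-1.2],[5,[0,0,-0.03],-1.9],[5,[0,0,-0.03],-2.6],[5,[0,0,-0.03],-3.2],[5,[0,0,-0.03],-3.6],[5,[0,0,-0.03],-3.7]]}}

```text
clock: 12.6
eef_pos: [0.5113, -0.1635, 0.1768]
tool_rot: [0.98, 0.2, 0.001, 0.001]
ft_force: [-3.7, 0.1, 6.9]
grip_width: 0.0131
```

```bash
python3 snap.py w9
python3 - <<'E'
from h import *
from workcell import *
plan([.511,-.1633,.1743],90,get_obs())
E
```

```text
eef [ 0.5113 -0.1635  0.1767] yaw 23.04 tilt [ 0.002 -0.001] shift [-0.004 -0.006  0.049] roll -11.16 F [-2.7  0.6  7.6] grip 0.013 q [-0.31  0.34 -0.    1.23 -0.    2.43] t 12.65
```

View pics/w9.png

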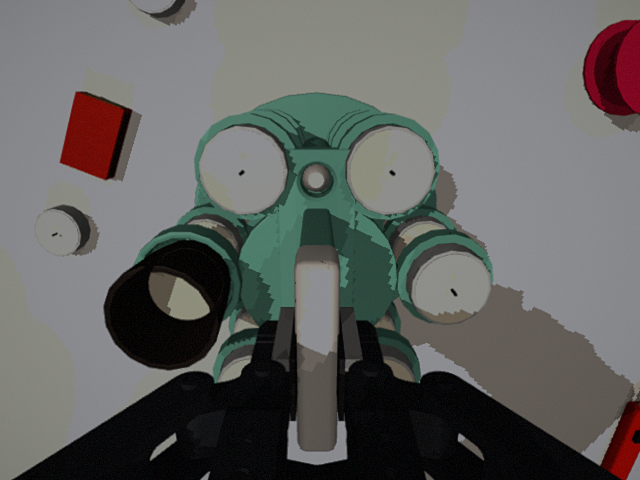

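The carousel turned with the tray: the peg is still centred in its hole at (317,180) and the lower lights look unchanged relative to the tray. Continuing the turn.

{"method": "move_arm", "body": {"motion": [[5,[0,0,0],-0.3],[5,[0,0,0],-0.9],[5,[0,0,0],-1.7],[5,[0,0,0],-2.6],[5,[0,0,0],-3.5],[5,[0,0,0],-4.4],[5,[0,0,0],-5.2],[5,[0,0,0],-5.8],[5,[0,0,0],-6.1],[5,[0,0,0],-6.15]]}}

```text
clock: 13.65
eef_pos: [0.5119, -0.1635, 0.1767]
tool_rot: [0.866, 0.499, 0.001, 0.001]
ft_force: [-0.7, 0.0, 5.7]
grip_width: 0.0127
```

{"method": "move_arm", "body": {"motion": [[5,[0,0,0],-0.2],[5,[0,0,0],-0.7],[5,[0,0,0],-1.4],[5,[0,0,0],-2.2],[5,[0,0,0],-3.0],[5,[0,0,0],-3.8],[5,[0,0,0],-4.4],[5,[0,0,0],-4.8],[5,[0,0,0],-4.95],[5,[0,0,0],-5.0]]}}

```text
clock: 14.65
eef_pos: [0.5124, -0.1633, 0.1768]
tool_rot: [0.708, 0.707, 0.001, 0.002]
ft_force: [-0.8, 1.1, 5.1]
grip_width: 0.0128
```

```bash
python3 snap.py w10
python3 - <<'E'
from h import *
from workcell import *
plan([.511,-.1633,.1743],90,get_obs())
c=camera("top"); np.save("pics/top2.npy",c); crop(c,340,230,440,330,6,"pics/top2c.png")
E
```

```text
eef [ 0.5124 -0.1633  0.1768] yaw 89.93 tilt [ 0.0041 -0.0005] shift [ 0.    -0.028  0.049] roll -0.012 F [-0.9  0.5  4.6] grip 0.0129 q [-0.31  0.34 -0.    1.22  0.    1.26] t 14.7
```

View pics/w10.png

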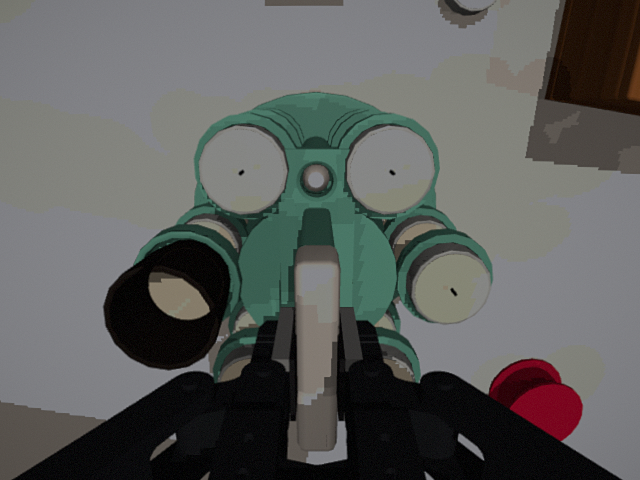

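View pics/top2c.png

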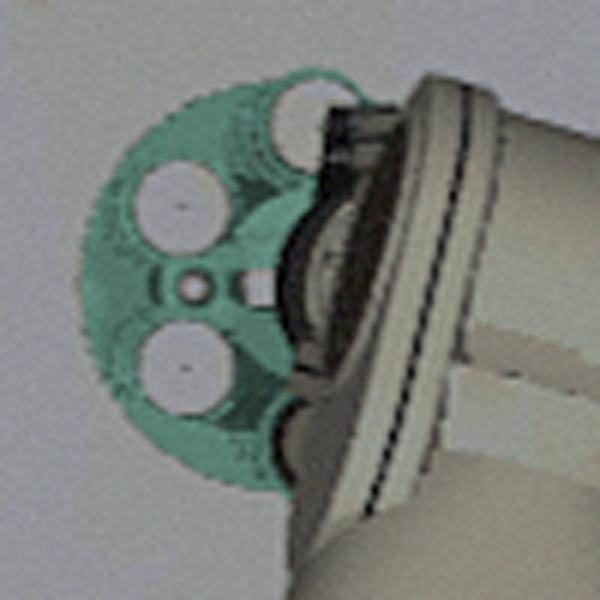

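Run:
```python
from h import *
from workcell import *
c=load("pics/top2.npy")
q=np.array([[183,208],[186,369],[194,288]])/6+[340,230]-.4
X=onplane(c,q[:2],.14,); print(X,X.mean(0),np.degrees(np.arctan2(*(X[0]-X[1])[[1,0]])))
print(onplane(c,q[2:],.134))
c=load("pics/w10.npy");o=c["obs"]
# votive rim top centre z=.17 ; lights
t=onplane(c,[[243,168.5],[391.5,169],[450,288]],.14,o);print(t)
s=camera("scene"); np.save("pics/scene1.npy",s); crop(s,190,180,310,300,5,"pics/scene1c.png")
plan([.511,-.1633,.1743],90,get_obs())
```

```text
[[ 0.54358019 -0.11018007  0.14      ]
 [ 0.48123567 -0.10978939  0.14      ]] [ 0.51240793 -0.10998473  0.14      ] -0.35904480563225083
[[ 0.51243266 -0.11416587  0.134     ]]
[[ 0.4819102  -0.10953877  0.14      ]
 [ 0.5437953  -0.10979138  0.14      ]
 [ 0.57371969 -0.16396139  0.14      ]]
eef [ 0.5124 -0.1633  0.1768] yaw 89.92 tilt [ 0.0041 -0.0005] shift [-0.001 -0.028  0.049] roll -0.013 F [0.  0.6 5.5] grip 0.0126 q [-0.31  0.34 -0.    1.22  0.    1.26] t 14.8
```

View pics/scene1c.png

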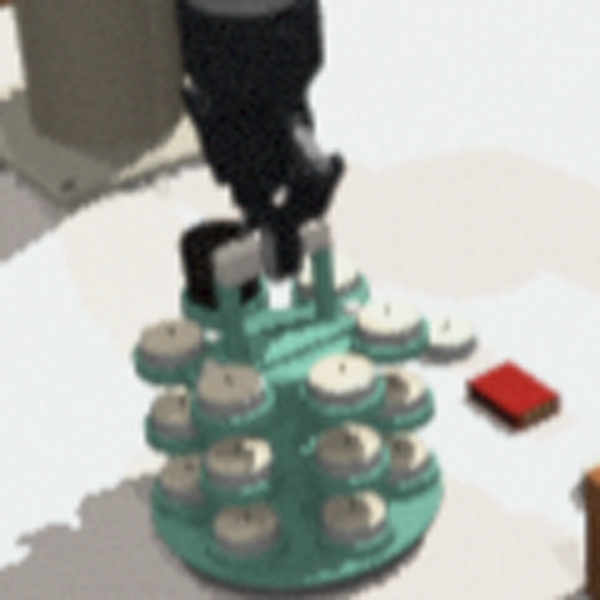

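Both views agree that the tray is seated and square. I'll hold it still for a second, then hand in.

{"method": "move_arm", "body": {"motion": [[5,[0,0,0],0],[5,[0,0,0],0],[5,[0,0,0],0],[5,[0,0,0],0],[5,[0,0,0],0],[5,[0,0,0],0],[5,[0,0,0],0],[5,[0,0,0],0],[5,[0,0,0],0],[5,[0,0,0],0]]}}

```text
clock: 15.8
eef_pos: [0.5124, -0.1633, 0.1768]
tool_rot: [0.708, 0.707, 0.001, 0.002]
ft_force: [-0.9, 0.2, 6.1]
grip_width: 0.0126
```

Run:
```python
from workcell import *
print(job_done())
```

```text
the job is handed in; nothing more can be done
None
```

The tray is back down on both pegs, the votive faces the front of the shelf, and the gripper still holds the handle. I handed the job in at about 16 s and no verdict was reported. I gripped the tray by its handle, turned it about 76° to line up with the pegs, lowered it, then turned the carousel about 89°.

**Last checks:**
- **Seating:** The tray underside works out at about 0.120 m, measured against its height when it stood on the shelf. I saw one peg in its hole but never the other, so that side rests on the height, the tilt (about 0.004 rad) and the scene view.
- **Facing:** The top view puts the tray within about 0.4° of square to the front. The top and wrist views agree on the tea lights to about 0.7 mm.
- **Votive:** It still stands upright in its well.
- **Grip:** The fingers are closed on the handle, the wrist reads a light 6 N downward press, and nothing moved during a final one-second hold.
- **Bystanders:** I did not measure their positions. The arm only touched the tray and, through it, the carousel.

**Disagreement:** Before lowering, the first camera estimate put the tray about 2.5 mm off the pegs. I corrected that by viewing the peg through its hole. A sideways force of about 6 N at first contact fell to about 1 N after I eased the press and turned the carousel.

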